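# Open a safety-capped bottle of cleaner in the dispensing stand

### The arm

A 6-joint arm with a two-finger parallel gripper is mounted at the origin on the work surface. World frame = base frame: x ahead of the robot, y to its left, z up, the work surface at z = 0. Lengths are in m, angles in rad, forces in N, time in s.
With the tool pointing down it reaches from about 0.25 to 0.725 m from the base axis. Payload 4 kg.
Tool frame: the origin (TCP) lies on the centre line of the jaws, within the pads' length; the fingertips stand tip_reach ahead of it and the grasp point (between the pads) lies 5 mm behind it (tip_reach is the distance from the TCP to the fingertips, in m); z points along the fingers, y is the direction in which the jaws open and shut (so a half turn about z gives the same grasp; the last joint's range is limited). The gripper opens to 85 mm and grips with 20 to 120 N. Pads are 22 mm wide; open, the fingers measure 114 mm over their backs; the gripper's body (76 mm by 85 mm) begins 54 mm behind the grasp point. The pads swing forward as they close: fully open they stand 13 mm farther back than shut.
Start: joints at [1.157, 0.241, 0.005, 1.335, 0, 1.571], TCP at [0.201, 0.458, 0.245] pointing down, gripper open.
Joint ranges: [-2.72, 2.72], [-1.05, 1.87], [-1.09, 1.28], [-1.99, 2.15], [-1.42, 1.44], [-3.14, 3.14]. Speed limits (rad/s): [2.79, 2.79, 3.14, 3.14, 3.14, 3.14].

### API

Orientations are given as a unit quaternion [x, y, z, w].
In Python, from workcell import * gives the robot as it stands.
- The arm moves only by the tool arm_command, never from a script. Its arguments are lists of equal length, an entry for each row: "translation": the shift along the tool's x, y, z in cm, a list of three; "turn": the turn about the tool's z in rad; "hand": the closure, from 0 (fully open) to 1 (shut). In form: {"translation": [[x, y, z], ...], "turn": [turn, ...], "hand": [hand, ...]}. A call has 1 to 5 rows; each row is the pose to reach, as a shift and turn from the pose commanded when the call began, along the tool's axes at that moment; what a row does not reach only later rows make up. A row lasts 1/12 s, in which the tool goes at most 41.7 mm and 7.16 degrees, less where a joint would pass 70% of its speed; a pose out of reach is approached as far as the arm can. A call with a gripper value outside its range is refused whole. The fingers move at their own pace and stop on an object; the grip force is fixed at half the most. Time passes only in rows, so rows that repeat a pose let the fingers close. It gives the time, the measured TCP pose, the force and the opening at its end, in the units of the state.
- get_obs(): the state, without advancing time (a new reading comes with each control period).
- camera(name): name is "side" or "top"; returns (picture, depth): 400x640x3 uint8, red, green, blue; 400x640 float32, m along the optical axis (not along the pixel's ray), 0 where there is no reading.
- camera_info(name): a dict with "mtx" (3x3 intrinsics, pixels), "world_to_cam" (4x4, takes a point from world to camera coordinates). Camera axes: x right, y down, z forward; pixel columns grow to the right and rows downward; lengths in m; the calibration is good to about 2 mm. A picture is of the moment at which its call begins. camera_info takes no time and is no camera call.
- job_done(): hands the job in, once; it reports no verdict.
Trained networks look in the newest picture that a camera, given by its name, has taken for a name from the list of things; names that differ only in an ending like _2 or _b are one class to them, and where a whole thing is asked for, a point or a joint stands for the part that bears it (a point fixed in the world has none). Each returns a list of dicts, best first, with "conf" (0 to 1); they miss things now and then, are a little off and sometimes report something else, mostly with a low value. They report only what shows in the picture. A call takes as long as a camera call. They do not tell look-alikes from the thing itself.
- search_frame(camera, name): "location" ([row, column] in pixels, amid what is visible of it).
- spot_point(camera, name): "location" ([row, column] in pixels: a listed point, or the origin of a listed thing).
The state is a dict: "clock": time; "joint_pos": joint angles; "joint_vel": joint speeds; "tau": joint torques, N m; "eef_pos": TCP position; "tool_rot": TCP orientation; "ft_force": force on the tool from outside, world axes, zero at the start; "ft_torque": the same for the moment, N m; "grip_width": finger opening in m.
Only numpy, scipy, OpenCV 4.12 (cv2) and the standard library are available. Lean on these libraries where they do the work, as an engineer would, in place of code of your own. Each camera call takes 0.05 s, during which the arm holds its last target. There are 200 camera calls.

### The job

Set the green bottle of cleaner concentrate upright in the raised pocket of the dispensing stand, fully down on the pocket floor. Then take off its orange push-and-turn safety cap: press it down, keep it pressed and twist it anticlockwise until it comes free. Finish while still holding the cap level, straight above the open mouth with about 5 cm of air between them, so that the pump can go on; the bottle stays seated in the stand and everything else stays where it is.

Things in the scene. Friction and masses are not known exactly. Their poses are not given: they have to be found in the camera images.
- bottle_center (a point): the green oblong bottle to open, 0.3 to 0.55 kg, standing on the table: body 50 mm thick (x) by 76 mm wide (y) by 108 mm high, flat-sided, paper labels on the broad faces; neck rim 131.5 mm and cap top 143 mm above its underside. This point: on its axis, 66 mm above the underside; z up. It fits the pocket either way round.
- mouth (a point): centre of the green bottle's mouth, at the rim of its neck, 131.5 mm above its underside. Below the closed cap 13 mm of free neck show above the flat top of the bottle body.
- cap_center (a point): the orange push-and-turn cap on the green bottle (ribbed, white arrows on top), 46 mm in diameter, 22 mm high, 26 g. This point: its centre, 11 mm below its top; z up; closed, 66 mm above bottle_center. A spring holds its lugs up in notches, so unpressed it must not be forced. Press: 4 N to start, 8.5 N at 4.5 mm where the lugs come free, 11 N at 7 mm, the end of travel.
- pocket (a point): centre of the pocket floor in the fixed grey dispensing stand, 70 mm above the table. Pocket 55 mm (x) by 81 mm (y) inside, upright walls 17 mm, flared outward above them to 95 mm over the table; the bottle's 50 mm side lies along x, 76 mm along y, either way round. On the pocket's -x side, 60 to 190 mm away, a 22 mm high drip tray holds the measuring cup.
- cap: the same orange cap as a body; origin at the centre of its lower edge. Held 5 to 7 mm down and turned anticlockwise (seen from above) 45 to 78 degrees relative to the bottle, best 60, it is free and lifts straight off. Clockwise is blocked; beyond 80 degrees the lugs catch again. The bottle itself has about 5 degrees of turning play in the pocket.
- spare: bystander: yellow oblong bottle with a black cap, same size as the green one (50 x 76 x 141 mm); origin at the centre of its underside
- jar: bystander: blue plastic paint jar with a metal lid, 71 mm in diameter, 88 mm high; origin at the centre of its underside
- cup: bystander: clear measuring cup on the drip tray, 66 mm wide at the rim, 75 mm high; origin at the centre of its underside
- pump: bystander: white dosing pump lying on the table, about 185 mm long along its x and 45 mm high, spout to its -y; origin on the table under its collar
- spray: bystander: white trigger spray bottle with a green head, 75 mm in diameter, 213 mm high; origin at the centre of its underside
- driver: bystander: screwdriver with a red handle lying on the table, about 200 mm long along its x; origin under its middle
- tape: bystander: flat ring of a roll of tape, 90 mm in diameter, 24 mm high; origin at the centre of its underside
Not all that is in view belongs to the job. What is shaped like the part that bears bottle_center but pink, purple or red is not meant.

How it is judged:
By the outcome, as a careful person would: the job done as asked, in the order asked, and still so for the second after the job is handed in, while the arm keeps its last pose, push and grip.
It also fails if it takes over 64 s, if anything falls off the work surface, if the arm or the gripper's body presses on something with over 40 N, if the wrist force passes 120 N, or if a joint passes its speed limit or range.

## Working session

There is one attempt and no reset: what is moved stays moved. The work goes in short steps, Python scripts to look and compute and a tool call to move; the robot and the scene stay as the last step left them, time stands still between calls to the robot, and variables do not carry over. Pictures are saved under pics/ and viewed, about 8 in all and at most 12, crops included, and the job is handed in when it is done.

Besides the shell and the picture viewer there is one more tool, called after "Call:" as name([rows], argument=value, ...), one row to a line, values as JSON. arm_command: Moves the arm, as the interface text tells. Its arguments: {"type":"object","properties":{"translation":{"type":"array","items":{"type":"array","items":{"type":"number"}}},"turn":{"type":"array","items":{"type":"number"}},"hand":{"type":"array","items":{"type":"number"}}},"required":["translation","turn","hand"]}

```bash
ls; mkdir -p pics
cat > h.py <<'E'
from workcell import *
import numpy as np, cv2
from scipy.spatial.transform import Rotation as R
def save(n,img,crop=None,s=1):
    if crop: r0,r1,c0,c1=crop; img=img[r0:r1,c0:c1]
    img=cv2.resize(img,None,fx=s,fy=s,interpolation=cv2.INTER_CUBIC)
    cv2.imwrite('pics/'+n,img[:,:,::-1])
def ray(cam,rc):
    i=camera_info(cam);K=np.array(i['mtx']);T=np.linalg.inv(np.array(i['world_to_cam']))
    d=np.linalg.inv(K)@np.array([rc[1],rc[0],1.]);return T[:3,3],T[:3,:3]@d
def at_z(cam,rc,z):
    o,d=ray(cam,rc);return o+d*(z-o[2])/d[2]
def at_d(cam,rc,dep):
    o,d=ray(cam,rc);return o+d*dep
def cloud(cam,dep):
    v,u=np.mgrid[:400,:640];i=camera_info(cam);K=np.array(i['mtx']);T=np.linalg.inv(np.array(i['world_to_cam']))
    d=np.stack([(u-K[0,2])/K[0,0],(v-K[1,2])/K[1,1],np.ones_like(u)],-1)*dep[...,None]
    P=d@T[:3,:3].T+T[:3,3];P[dep==0]=np.nan;return P
E
cat > a.py <<'E'
from h import *
np.set_printoptions(precision=4,suppress=True)
print(get_obs())
for c in ['side','top']:
    p,d=camera(c);save(c+'0.png',p);print(c,camera_info(c)['world_to_cam'])
    np.savez(c+'0.npz',p=p,d=d)
    for n in ['bottle_center','cap_center','mouth','pocket','cup','spare','spray','jar','pump','driver','tape']:
        for r in spot_point(c,n)[:3]:
            rc=r['location'];dd=d[min(399,int(rc[0])),min(639,int(rc[1]))]
            print(n,np.round(rc),round(r['conf'],2),at_d(c,rc,dd) if dd>0 else None)
E
python3 a.py; python3 -c "
import cv2,numpy as np
a=cv2.imread('pics/side0.png')
print(a.shape)"
```

```text
pics
{'clock': 0.0, 'joint_pos': array([ 1.157 ,  0.2414,  0.0037,  1.3352, -0.    ,  1.5708]), 'joint_vel': array([ 0.0011, -0.    , -0.0008,  0.0006, -0.0021, -0.0005]), 'tau': array([  0.    , -37.2322,  25.2404,   0.0171,  -0.0001,  -0.    ]), 'eef_pos': array([0.2008, 0.4573, 0.2444]), 'tool_rot': array([ 0.2054,  0.9787, -0.001 , -0.0002]), 'ft_force': array([-0.035 ,  1.0638,  0.7537]), 'ft_torque': array([0.0185, 0.0269, 0.0057]), 'grip_width': 0.0853652969029112}
side [[-0.9937 -0.1124 -0.0007  0.5203]
 [-0.0865  0.7685 -0.634   0.1879]
 [ 0.0718 -0.6299 -0.7734  0.9261]
 [ 0.      0.      0.      1.    ]]
bottle_center [126. 402.] 0.85 [ 0.3279 -0.4114  0.0884]
bottle_center [155. 324.] 0.77 [ 0.5309 -0.2572  0.1054]
bottle_center [124. 303.] 0.73 [ 0.6027 -0.3974  0.0841]
cap_center [138. 326.] 0.49 [ 0.5282 -0.2798  0.143 ]
mouth [193. 399.] 0.9 [ 0.3469 -0.1261  0.1315]
mouth [103. 302.] 0.75 [ 0.6095 -0.4292  0.1284]
mouth [107. 406.] 0.62 [ 0.3205 -0.4555  0.1218]
pocket [334. 255.] 0.71 [0.6147 0.2088 0.0716]
cup [382. 306.] 0.62 [0.511  0.2696 0.0165]
spare [225. 287
[... 813 characters left out ...]
6 -0.2912  0.1486]
mouth [256. 331.] 0.75 [ 0.3454 -0.115   0.1138]
mouth [164. 435.] 0.71 [ 0.6184 -0.4238  0.1318]
mouth [260. 446.] 0.64 [ 0.3345 -0.4485  0.1319]
pocket [167. 228.] 0.71 [0.6173 0.2103 0.067 ]
cup [201. 216.] 0.96 [0.5144 0.2603 0.0124]
cup [250. 384.] 0.37 [ 0.3602 -0.287  -0.001 ]
cup [191. 395.] 0.18 [ 0.5346 -0.3014  0.1416]
spare [176. 327.] 0.6 [ 0.5842 -0.1013  0.1053]
spray [214. 443.] 0.74 [ 0.4688 -0.4474  0.1144]
jar [214. 326.] 0.87 [ 0.4702 -0.0984  0.0901]
pump [136. 291.] 0.8 [0.7255 0.0161 0.0411]
driver [250. 386.] 0.78 [ 0.3594 -0.2892  0.0254]
driver [194. 397.] 0.53 [ 0.5267 -0.3081  0.1466]
tape [140. 377.] 0.63 [ 0.7223 -0.2679  0.0015]
(400, 640, 3)
```

View pics/side0.png

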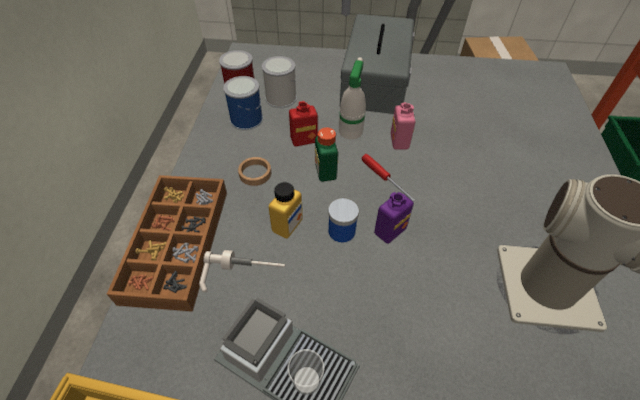

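View pics/top0.png

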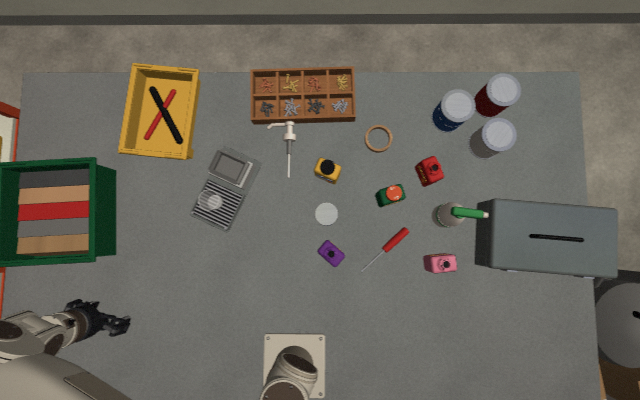

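```bash
cat > b.py <<'E'
from h import *
import workcell
print([n for n in dir(workcell) if not n.startswith('_')], getattr(workcell,'tip_reach',None))
np.set_printoptions(precision=4,suppress=True)
for c in ['side','top']:
    f=np.load(c+'0.npz');p,d=f['p'],f['d'];P=cloud(c,d);hsv=cv2.cvtColor(p,cv2.COLOR_RGB2HSV)
    near=(np.hypot(P[...,0]-.53,P[...,1]+.29)<.075)&(P[...,2]>.01)
    H,S=hsv[...,0],hsv[...,1]
    cap=near&((H<20))&(S>120)&(P[...,2]>.138)&(P[...,2]<.155)
    q=P[cap];print(c,'cap',len(q),q.mean(0),np.median(q[:,2]),q.min(0),q.max(0))
    g=near&(H>45)&(H<95)&(S>80)
    t=g&(P[...,2]>.100)&(P[...,2]<.122);q=P[t]
    print('top face',len(q),q.mean(0),np.median(q[:,2]))
    # all green + cap top outline
    q=P[t][:,:2].astype(np.float32);print(cv2.minAreaRect(q))
    q=P[g&(P[...,2]>.02)][:,:2].astype(np.float32);print('green xy',cv2.minAreaRect(q))
    # stand
    st=(np.hypot(P[...,0]-.615,P[...,1]-.21)<.09)
    for lo,hi in [(.062,.078),(.088,.1),(.012,.03)]:
        m=st&(P[...,2]>lo)&(P[...,2]<hi);m=cv2.morphologyEx(m.astype(np.uint8),cv2.MORPH_OPEN,np.ones((2,2)))>0
        q=P[m];
        if len(q)>5: print('stand',lo,len(q),np.median(q[:,2]),q.mean(0),cv2.minAreaRect(q[:,:2].astype(np.float32)))
    save(c+'c.png',p,(100,240,180,450) if c=='top' else (100,400,200,440),3 if c=='top' else 2)
E
python3 b.py
python3 - <<'E'
import cv2,numpy as np
p=cv2.imread('pics/side0.png');t=cv2.imread('pics/top0.png')
r=lambda i,a,b,c,d,s:cv2.resize(i[a:b,c:d],(400,int((b-a)*400/(d-c))),interpolation=cv2.INTER_CUBIC)
A=r(p,90,190,270,370,4);B=r(t,160,230,370,440,4);C=r(p,290,400,200,310,4);D=r(t,130,240,180,290,4)
A,B,C,D=[cv2.resize(x,(300,300)) for x in (A,B,C,D)]
cv2.imwrite('pics/crop.png',np.vstack([np.hstack([A,B]),np.hstack([C,D])]))
E
```

```text
['Unreachable', 'camera', 'camera_info', 'get_obs', 'job_done', 'search_frame', 'spot_point', 'tip_reach'] 0.014
side cap 177 [ 0.5282 -0.2945  0.1427] 0.14288362656632048 [ 0.5065 -0.3202  0.138 ] [ 0.5504 -0.2737  0.1469]
top face 210 [ 0.5262 -0.2767  0.107 ] 0.10752294171722188
((0.5282652378082275, -0.29223087430000305), (0.046540237963199615, 0.06803606450557709), 16.15836524963379)
green xy ((0.528467059135437, -0.2925063967704773), (0.04649766907095909, 0.07150975614786148), 16.45747947692871)
stand 0.062 1652 nan [nan nan nan] ((0.6038511991500854, 0.2196819931268692), (0.13889707624912262, 0.10891218483448029), 19.725627899169922)
stand 0.088 1137 nan [nan nan nan] ((0.5808266401290894, 0.21818625926971436), (0.13866782188415527, 0.10789720714092255), 46.36500930786133)
stand 0.012 750 0.015027456253092653 [0.5699 0.2381 0.0162] ((0.5824717283248901, 0.2439727485179901), (0.1565943956375122, 0.09065898507833481), 29.378570556640625)
top cap 174 [ 0.5304 -0.2992  0.144 ] 0.1437962032969078 [ 0.5084 -0.3198  0.1387] [ 0.5536 -0.2781  0.1501]
top face 160 [ 0.5256 -0.2901  0.1078] 0.10803575261879483
((0.5307279229164124, -0.29821184277534485), (0.04804454743862152, 0.07259763032197952), 17.08808708190918)
green xy ((0.5305444002151489, -0.2979113757610321), (0.048081174492836, 0.07326557487249374), 16.84795379638672)
stand 0.062 510 nan [nan nan nan] ((0.6171543002128601, 0.19458453357219696), (0.0990980863571167, 0.08477028459310532), 58.059627532958984)
stand 0.088 405 nan [nan nan nan] ((0.6144012808799744, 0.20210495591163635), (0.1038534939289093, 0.08168234676122665), 65.40911865234375)
stand 0.012 133 0.01547151420026327 [0.5599 0.2197 0.0149] ((0.55842524766922, 0.2166714072227478), (0.0662948489189148, 0.14590924978256226), 3.255215883255005)
```

View pics/crop.png

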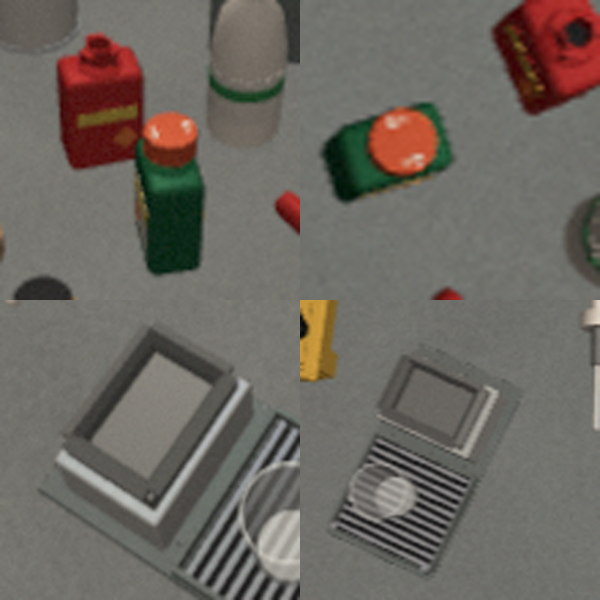

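```bash
cat > c.py <<'E'
from h import *
from scipy.optimize import minimize
np.set_printoptions(precision=4,suppress=True)
for c in ['side','top']:
    f=np.load(c+'0.npz');P=cloud(c,f['d']).reshape(-1,3);P=P[~np.isnan(P).any(1)]
    q=P[(np.hypot(P[:,0]-.615,P[:,1]-.205)<.09)]
    def loc(v,q):
        a=v[2];d=q[:,:2]-v[:2];return np.c_[d@[np.cos(a),np.sin(a)],d@[-np.sin(a),np.cos(a)]]
    rim=q[q[:,2]>.086]; print(c,'rim',len(rim),rim[:,2].max(),cv2.minAreaRect(rim[:,:2].astype(np.float32)))
    fl=q[abs(q[:,2]-.07)<.003];
    # floor hits: rectangle 55x81, penalise floor pts outside softly & high pts inside
    def cost(v):
        L=abs(loc(v,rim));ins=np.minimum(27.5e-3-L[:,0],40.5e-3-L[:,1]).clip(0)
        M=abs(loc(v,rim));out=np.maximum(M[:,0]-.038,M[:,1]-.051).clip(0)
        N=abs(loc(v,fl)); o2=np.maximum(N[:,0]-.0275,N[:,1]-.0405)
        o2=np.where(o2<.015,o2.clip(0),0)
        return (ins.sum()+out.sum()+o2.sum())*1e3
    best=min((minimize(cost,[x,y,np.radians(a)],method='Nelder-Mead',options=dict(xatol=1e-5,fatol=1e-3)) for a in (-32,-25,-18) for x in(.605,.615,.622) for y in(.2,.21)),key=lambda r:r.fun)
    print(best.x,np.degrees(best.x[2]),best.fun,len(fl))
    L=loc(best.x,q)
    for k,h in ((0,1),(1,0)):
        s=abs(L[:,h])<.02
        for b in np.arange(-.064,.064,.004):
            m=s&(L[:,k]>=b)&(L[:,k]<b+.004)
            print('%d:%.3f'%(b*1000+2,np.median(q[m,2])) if m.any() else '-',end=' ')
        print()
E
python3 c.py
```

```text
side rim 1223 0.09895937479607497 ((0.5926686525344849, 0.21483884751796722), (0.10951916128396988, 0.13108044862747192), 64.9266128540039)
[ 0.6139  0.2057 -0.4195] -24.036965035565494 1785.271243800613 1095
-62:0.008 -58:0.019 -53:0.019 -49:0.019 -45:0.008 -41:0.043 -37:0.075 -33:0.095 -29:0.093 -25:0.089 -21:0.071 -17:0.070 -13:0.071 -9:0.070 -5:0.070 -1:0.070 2:0.071 6:0.070 10:0.070 14:0.071 18:0.071 22:0.071 26:0.071 30:0.088 34:0.095 38:0.093 42:0.091 - - - - - 
- - -53:0.092 -49:0.094 -45:0.094 -41:0.083 -37:0.071 -33:0.070 -29:0.070 -25:0.070 -21:0.070 -17:0.070 -13:0.070 -9:0.070 -5:0.070 -1:0.071 2:0.071 6:0.071 10:0.070 14:0.070 18:0.070 22:0.070 26:0.070 30:0.070 34:0.071 38:0.086 42:0.091 46:0.096 50:0.090 54:0.065 58:0.039 62:0.007 
top rim 443 0.1012998222829411 ((0.5938002467155457, 0.21415841579437256), (0.1083277240395546, 0.1321534961462021), 65.1483154296875)
[ 0.6159  0.2029 -0.4634] -26.552917726283997 726.5876273526453 343
-62:0.008 -58:0.023 -53:0.020 -49:0.018 -45:0.007 -41:0.065 -37:0.093 -33:0.096 -29:0.092 -25:0.072 -21:0.071 -17:0.071 -13:0.072 -9:0.071 -5:0.070 -1:0.073 2:0.071 6:0.071 10:0.072 14:0.069 18:0.071 22:0.071 26:0.074 30:0.093 34:0.096 38:0.094 42:0.093 46:0.054 50:0.010 54:0.006 58:0.008 62:0.006 
-62:0.008 -58:0.035 -53:0.066 -49:0.075 -45:0.095 -41:0.093 -37:0.086 -33:0.072 -29:0.070 -25:0.071 -21:0.071 -17:0.071 -13:0.071 -9:0.071 -5:0.072 -1:0.072 2:0.072 6:0.071 10:0.071 14:0.070 18:0.071 22:0.071 26:0.071 30:0.072 34:0.071 38:0.072 42:0.084 46:0.095 50:0.095 54:0.092 - -
```

Green bottle: side (155,326), top (193,391). Its look-alikes are red at side (125,303), purple (217,394) and pink (126,402). The crop shows the orange cap with white arrows, which only the green one has. The bottle is at about (0.529, -0.297), with its thin axis at 16.5°. The pocket is at about (0.6155, 0.204), with its x axis at about -25°.

```bash
cat > go.py <<'E'
from h import *
import sys
# usage: go.py x y z jawdeg -> shift in tool axes (cm) and turn from the measured pose
def go(x,y,z,jaw=None):
    o=get_obs();r=R.from_quat(o['tool_rot']);m=r.as_matrix()
    t=m.T@(np.array([x,y,z])-o['eef_pos'])*100
    a=np.degrees(np.arctan2(m[1,1],m[0,1]))
    d=0 if jaw is None else (jaw-a+90)%180-90
    print('shift cm',t.round(2),'turn',round(-np.radians(d),3),'jaw now',round(a,2),'eef',o['eef_pos'].round(4),'clock',round(o['clock'],2),'F',o['ft_force'].round(1),'w',round(o['grip_width'],4),'tilt',m[2,:2].round(4),'q',o['joint_pos'].round(2))
if __name__=='__main__': go(*map(float,sys.argv[1:]))
E
python3 go.py .529 -.297 .245 16.5
```

```text
shift cm [-6.038e+01 -5.592e+01  3.000e-02] turn 0.869 jaw now 66.29 eef [0.201  0.4578 0.2453] clock 1.2 F [0.4 0.3 0.6] w 0.0852 tilt [-0. -0.] q [ 1.16  0.24  0.    1.34 -0.    1.57]
```

Call:
arm_command([
  [-60.4, -55.9, 0],
  [-60.4, -55.9, 0],
  [-60.4, -55.9, 0],
  [-60.4, -55.9, 0],
  [-60.4, -55.9, 0],
], turn=[0.869, 0.869, 0.869, 0.869, 0.869], hand=[0, 0, 0, 0, 0])

```text
clock: 1.62
eef_pos: [0.2843, 0.2651, 0.2454]
tool_rot: [0.498, 0.867, 0.0, 0.0]
ft_force: [0.8, 1.2, 0.8]
grip_width: 0.0854
```

```bash
python3 go.py .529 -.297 .245 16.5
```

```text
shift cm [-6.089e+01 -7.130e+00  4.000e-02] turn 0.239 jaw now 30.2 eef [0.2843 0.2651 0.2454] clock 1.62 F [0.8 1.2 0.8] w 0.0854 tilt [-0.0001  0.0006] q [ 0.75  0.02 -0.25  1.3  -0.    1.79]
```

Call:
arm_command([
  [-60.9, -7.1, 0],
  [-60.9, -7.1, 0],
  [-60.9, -7.1, 0],
  [-60.9, -7.1, 0],
  [-60.9, -7.1, 0],
], turn=[0.239, 0.239, 0.239, 0.239, 0.239], hand=[0, 0, 0, 0, 0])

```text
clock: 2.03
eef_pos: [0.3687, 0.0742, 0.2457]
tool_rot: [0.596, 0.803, 0.001, 0.0]
ft_force: [1.0, 1.3, -0.9]
grip_width: 0.0852
```

```bash
python3 go.py .529 -.297 .245 16.5
```

```text
shift cm [-40.17   4.62   0.08] turn 0.005 jaw now 16.8 eef [0.3687 0.0742 0.2457] clock 2.03 F [ 1.   1.3 -0.9] w 0.0852 tilt [-0.      0.0014] q [ 0.2  -0.01 -0.28  1.3   0.    1.48]
```

Call:
arm_command([
  [-40, 4.6, 0],
  [-40, 4.6, 0],
  [-40, 4.6, 0],
  [-40, 4.6, 0],
  [-40, 4.6, 0],
], turn=[0.005, 0.005, 0.005, 0.005, 0.005], hand=[0, 0, 0, 0, 0])

```text
clock: 2.45
eef_pos: [0.4513, -0.1174, 0.2455]
tool_rot: [0.599, 0.801, 0.0, 0.0]
ft_force: [1.2, 0.9, -0.1]
grip_width: 0.0854
```

Call:
arm_command([
  [-18, 2.2, 0],
  [-18, 2.2, 0],
  [-18, 2.2, 0],
  [-18, 2.2, 0],
  [-18, 2.2, 0],
], turn=[0, 0, 0, 0, 0], hand=[0, 0, 0, 0, 0])

```text
clock: 2.87
eef_pos: [0.5243, -0.2865, 0.2442]
tool_rot: [0.6, 0.8, -0.001, 0.001]
ft_force: [-0.6, 0.3, 0.7]
grip_width: 0.0856
```

```bash
python3 - <<'E'
from h import *
p,d=camera('side');save('s1.png',p,(60,220,240,400),4)
E
python3 go.py .529 -.297 .245 16.5
```

```text
shift cm [-1.09  0.16 -0.11] turn -0.005 jaw now 16.22 eef [ 0.5245 -0.287   0.2438] clock 2.92 F [ 2.7 -1.   1.1] w 0.0855 tilt [-0.002  -0.0002] q [-0.5   0.44  0.28  1.41 -0.    0.79]
```

View pics/s1.png

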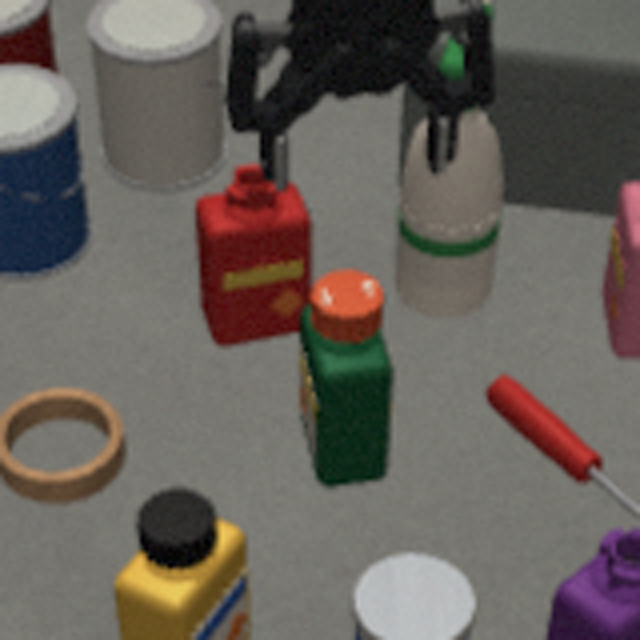

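Call:
arm_command([
  [0, 0, 0],
  [0, 0, 0],
], turn=[0, 0], hand=[0, 0])

```text
clock: 3.08
eef_pos: [0.5226, -0.2809, 0.2448]
tool_rot: [0.598, 0.801, 0.0, -0.001]
ft_force: [-1.3, 0.7, -0.1]
grip_width: 0.0857
```

```bash
python3 go.py .529 -.297 .19 16.5
```

```text
shift cm [-1.73  0.16  5.48] turn -0.0 jaw now 16.49 eef [ 0.5226 -0.2809  0.2448] clock 3.08 F [-1.3  0.7 -0.1] w 0.0857 tilt [ 0.0014 -0.0008] q [-0.49  0.43  0.27  1.42  0.    0.79]
```

Call:
arm_command([
  [-1.7, 0.16, 1],
  [-1.7, 0.16, 4],
  [-1.7, 0.16, 5.5],
  [-1.7, 0.16, 5.5],
  [-1.7, 0.16, 5.5],
], turn=[0, 0, 0, 0, 0], hand=[0, 0, 0, 0, 0])

```text
clock: 3.5
eef_pos: [0.5287, -0.2954, 0.1902]
tool_rot: [0.598, 0.802, -0.0, -0.001]
ft_force: [-0.3, -0.4, 0.4]
grip_width: 0.0855
```

```bash
python3 go.py .529 -.297 .091 16.5
```

```text
shift cm [-0.17 -0.    9.92] turn 0.002 jaw now 16.6 eef [ 0.5287 -0.2954  0.1902] clock 3.5 F [-0.3 -0.4  0.4] w 0.0855 tilt [ 0.0017 -0.0015] q [-0.51  0.48  0.21  1.3   0.    0.77]
```

Call:
arm_command([
  [-0.1, 0, 2.5],
  [-0.1, 0, 5],
  [-0.1, 0, 7.5],
  [-0.1, 0, 9.5],
  [-0.1, 0, 9.9],
], turn=[0, 0, 0, 0, 0], hand=[0, 0, 0, 0, 0])

```text
clock: 3.92
eef_pos: [0.5286, -0.2966, 0.0897]
tool_rot: [0.598, 0.802, -0.0, -0.002]
ft_force: [-0.7, 0.6, -0.3]
grip_width: 0.0855
```

Call:
arm_command([
  [0, 0, 0],
  [0, 0, 0],
  [0, 0, 0],
  [0, 0, 0],
  [0, 0, 0],
], turn=[0, 0, 0, 0, 0], hand=[0.2, 0.5, 1, 1, 1])

```text
clock: 4.33
eef_pos: [0.5309, -0.2992, 0.0944]
tool_rot: [0.598, 0.801, -0.0, 0.002]
ft_force: [-2.4, 1.1, 5.5]
grip_width: 0.049
```

```bash
python3 go.py .529 -.297 .091 16.5
```

```text
shift cm [ 0.26 -0.12  0.34] turn -0.0 jaw now 16.5 eef [ 0.5309 -0.2992  0.0944] clock 4.33 F [-2.4  1.1  5.5] w 0.049 tilt [-0.0036  0.0027] q [-0.51  0.55  0.06  1.08 -0.    0.77]
```

Call:
arm_command([
  [0, 0, -0.5],
  [0, 0, -2],
  [0, 0, -4.5],
  [0, 0, -7.5],
  [0, 0, -10.5],
], turn=[0, 0, 0, 0, 0], hand=[1, 1, 1, 1, 1])

```text
clock: 4.75
eef_pos: [0.5289, -0.2977, 0.1967]
tool_rot: [0.598, 0.801, -0.0, -0.001]
ft_force: [0.6, 0.2, -4.5]
grip_width: 0.0492
```

Call:
arm_command([
  [0, 0, -2.5],
  [0, 0, -5],
  [0, 0, -6.5],
  [0, 0, -7],
  [0, 0, -7],
], turn=[0, 0, 0, 0, 0], hand=[1, 1, 1, 1, 1])

```text
clock: 5.17
eef_pos: [0.5304, -0.2985, 0.2681]
tool_rot: [0.598, 0.801, 0.0, 0.002]
ft_force: [0.0, 0.4, -5.5]
grip_width: 0.0491
```

```bash
python3 - <<'E'
from h import *
p,d=camera('side');save('s2.png',p,(40,200,240,400),3)
E
python3 go.py .6155 .204 .265 -25
```

```text
shift cm [45.71 22.49  0.12] turn 0.724 jaw now 16.5 eef [ 0.5297 -0.2982  0.2662] clock 5.22 F [ 0.   0.3 -4.8] w 0.0491 tilt [-0.      0.0002] q [-0.51  0.46  0.37  1.48  0.    0.77]
```

View pics/s2.png

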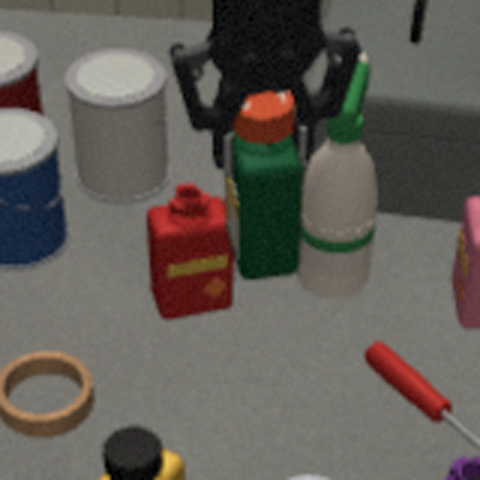

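Call:
arm_command([
  [2, 1, 0],
  [5, 2.5, 0],
  [8.5, 4.2, 0],
  [12, 5.9, 0],
  [15.5, 7.6, 0],
], turn=[0.05, 0.13, 0.23, 0.33, 0.43], hand=[1, 1, 1, 1, 1])

```text
clock: 5.63
eef_pos: [0.5574, -0.1264, 0.2637]
tool_rot: [0.757, 0.653, -0.001, -0.002]
ft_force: [0.6, 0.0, -5.0]
grip_width: 0.0492
```

```bash
python3 go.py .6155 .204 .265 -25
```

```text
shift cm [33.54  0.87 -0.11] turn 0.288 jaw now -8.48 eef [ 0.5574 -0.1264  0.2637] clock 5.63 F [ 0.6  0.  -5. ] w 0.0492 tilt [ 0.0005 -0.0045] q [-0.22  0.38  0.25  1.44  0.    1.5 ]
```

Call:
arm_command([
  [3.5, 0.1, 0],
  [7, 0.2, 0],
  [10.5, 0.3, 0],
  [14, 0.4, 0],
  [17.5, 0.5, 0],
], turn=[0.1, 0.2, 0.29, 0.29, 0.29], hand=[1, 1, 1, 1, 1])

```text
clock: 6.05
eef_pos: [0.5872, 0.0462, 0.2639]
tool_rot: [0.842, 0.539, -0.002, -0.001]
ft_force: [1.2, -0.2, -5.0]
grip_width: 0.0492
```

```bash
python3 go.py .6155 .204 .265 -25
```

```text
shift cm [15.52 -4.04 -0.13] turn 0.004 jaw now -24.76 eef [0.5872 0.0462 0.2639] clock 6.05 F [ 1.2 -0.2 -5. ] w 0.0492 tilt [-0.0022 -0.0039] q [0.08 0.42 0.31 1.46 0.   2.08]
```

Call:
arm_command([
  [4, -1, 0],
  [8, -2, 0],
  [12, -3, 0],
  [14.5, -3.7, 0],
  [15.4, -4, 0],
], turn=[0, 0, 0, 0, 0], hand=[1, 1, 1, 1, 1])

```text
clock: 6.47
eef_pos: [0.6154, 0.2059, 0.2627]
tool_rot: [0.841, 0.541, -0.002, -0.002]
ft_force: [-0.2, 0.5, -5.7]
grip_width: 0.049
```

Call:
arm_command([
  [0, 0, 0],
  [0, 0, 0],
  [0, 0, 0],
], turn=[0, 0, 0], hand=[1, 1, 1])

```text
clock: 6.72
eef_pos: [0.616, 0.1995, 0.2651]
tool_rot: [0.843, 0.539, -0.001, 0.0]
ft_force: [0.2, -0.6, -5.0]
grip_width: 0.049
```

```bash
python3 go.py .6155 .204 .265 -25
cat > bot.py <<'E'
from h import *
import sys
np.set_printoptions(precision=4,suppress=True)
# bottle pose from its points near the tool, both cameras
for c in ['side','top']:
    p,d=camera(c);np.savez(c+'1.npz',p=p,d=d);P=cloud(c,d);o=get_obs()['eef_pos']
    hsv=cv2.cvtColor(p,cv2.COLOR_RGB2HSV);H,S=hsv[...,0],hsv[...,1]
    near=(np.hypot(P[...,0]-o[0],P[...,1]-o[1])<.08)
    m=near&(H<20)&(S>120)&(P[...,2]>.1)
    q=P[m]
    if len(q)>20: print(c,'cap',len(q),'mid',((q.min(0)+q.max(0))/2),'top z',np.percentile(q[:,2],95),'n mean',q.mean(0))
    g=near&(H>45)&(H<95)&(S>80);q=P[g]
    if len(q)>20: print(c,'green',len(q),'z',np.percentile(q[:,2],[1,99]),cv2.minAreaRect(q[:,:2].astype(np.float32)))
s,t=np.load('side1.npz')['p'],np.load('top1.npz')['p']
A=cv2.resize(s[220:400,150:330],(400,400),interpolation=2);B=cv2.resize(t[110:230,170:290],(400,400),interpolation=2)
save(sys.argv[1],np.hstack([A,B]))
E
python3 bot.py b1.png
```

```text
shift cm [ 0.39 -0.23  0.01] turn 0.003 jaw now -24.83 eef [0.616  0.1995 0.2651] clock 6.72 F [ 0.2 -0.6 -5. ] w 0.049 tilt [-0.0025 -0.0014] q [ 0.31  0.55  0.51  1.54 -0.    2.32]
side cap 395 mid [0.6308 0.2158 0.4326] top z 0.3158637715106904 n mean [0.6166 0.2133 0.3016]
side green 1163 z [0.1814 0.4187] ((0.6171563267707825, 0.2112928330898285), (0.10231535881757736, 0.06967952102422714), 9.888988494873047)
top cap 119 mid [0.6234 0.1814 0.4303] top z 0.5889947414436112 n mean [0.6109 0.1795 0.3523]
top green 345 z [0.1896 0.3264] ((0.5958065986633301, 0.18567097187042236), (0.03524988517165184, 0.07510703057050705), 61.55897521972656)
```

View pics/b1.png

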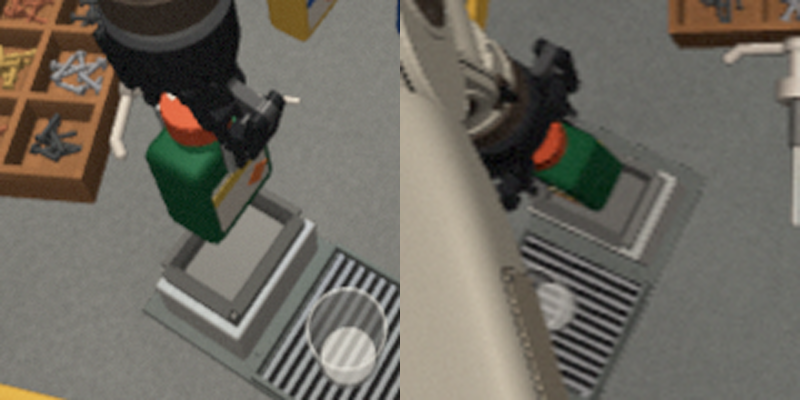

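```bash
cat > fit.py <<'E'
from h import *
from scipy.optimize import least_squares
def fit(c,new=False):
    if new: p,d=camera(c)
    else: f=np.load(c+'1.npz');p,d=f['p'],f['d']
    P=cloud(c,d);o=get_obs();hsv=cv2.cvtColor(p,cv2.COLOR_RGB2HSV);H,S=hsv[...,0],hsv[...,1]
    g=(np.hypot(P[...,0]-o['eef_pos'][0],P[...,1]-o['eef_pos'][1])<.09)&(H>45)&(H<95)&(S>80)
    g=cv2.erode(g.astype(np.uint8),np.ones((3,3)))>0
    q=P[g];hs=np.array([.025,.038,.054])
    z0=np.percentile(q[:,2],97)-.054
    def res(v):
        m=R.from_euler('zyx',v[3:]).as_matrix();l=abs((q-v[:3])@m)-hs
        out=np.linalg.norm(l.clip(0),axis=1);return np.where(l.max(1)>0,out,l.max(1))
    r=least_squares(res,[o['eef_pos'][0],o['eef_pos'][1],z0,np.radians(-25),0,0],loss='soft_l1',f_scale=.002)
    v=r.x;m=R.from_euler('zyx',v[3:]).as_matrix();b=v[:3]-m[:,2]*.054
    print(c,len(q),'underside',b.round(4),'yaw,tilt deg',np.degrees(v[3:]).round(1),'rms mm',round(1e3*np.sqrt(np.mean(res(v)**2)),2),'zaxis',m[:,2].round(3))
if __name__=='__main__':
    for c in('side','top'): fit(c)
E
python3 fit.py
```

```text
side 880 underside [0.6165 0.1997 0.1705] yaw,tilt deg [-23.9  -0.1   0.5] rms mm 0.98 zaxis [-0.001 -0.008  1.   ]
top 230 underside [0.6195 0.1978 0.1716] yaw,tilt deg [-24.8   1.4   0.2] rms mm 1.33 zaxis [ 0.025 -0.004  1.   ]
```

```bash
python3 go.py .6135 .2048 .2 -25
```

```text
shift cm [ 0.4  -0.49  6.61] turn 0.002 jaw now -24.89 eef [0.6163 0.1992 0.2661] clock 6.82 F [ 0.7  0.3 -5. ] w 0.049 tilt [-0.001  -0.0005] q [ 0.31  0.55  0.51  1.54 -0.    2.32]
```

Call:
arm_command([
  [0.4, -0.5, 1.5],
  [0.4, -0.5, 3.5],
  [0.4, -0.5, 5],
  [0.4, -0.5, 6],
  [0.4, -0.5, 6.3],
], turn=[0, 0, 0, 0, 0], hand=[1, 1, 1, 1, 1])

```text
clock: 7.23
eef_pos: [0.6126, 0.2051, 0.2012]
tool_rot: [0.843, 0.538, -0.002, -0.0]
ft_force: [-0.5, -0.0, -3.9]
grip_width: 0.049
```

Call:
arm_command([
  [0, 0, 0],
  [0, 0, 0],
  [0, 0, 0],
], turn=[0, 0, 0], hand=[1, 1, 1])

```text
clock: 7.48
eef_pos: [0.6144, 0.2068, 0.2048]
tool_rot: [0.842, 0.539, 0.001, 0.0]
ft_force: [-0.2, -0.7, -4.8]
grip_width: 0.049
```

```bash
python3 bot.py b2.png >/dev/null; python3 fit.py;python3 go.py .6135 .2048 .165 -25
```

```text
side 719 underside [0.6156 0.2072 0.1102] yaw,tilt deg [-23.5  -0.3   0.7] rms mm 1.0 zaxis [-0.005 -0.012  1.   ]
top 198 underside [0.6071 0.2106 0.111 ] yaw,tilt deg [-25.4   1.8   0.5] rms mm 1.35 zaxis [ 0.032 -0.009  0.999]
shift cm [-0.24  0.01  3.97] turn 0.004 jaw now -24.76 eef [0.6143 0.207  0.2047] clock 7.58 F [ 0.5  0.2 -4.8] w 0.0492 tilt [0.0017 0.0018] q [ 0.32  0.56  0.37  1.38 -0.    2.33]
```

View pics/b2.png

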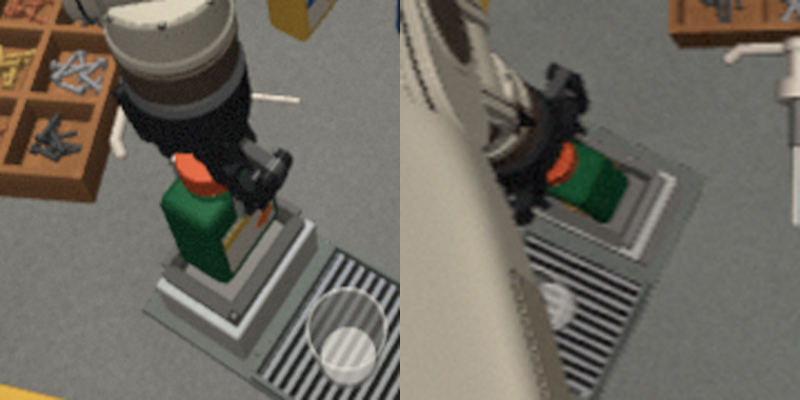

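Call:
arm_command([
  [-0.25, 0, 0.7],
  [-0.25, 0, 1.3],
  [-0.25, 0, 1.8],
  [-0.25, 0, 2.2],
  [-0.25, 0, 2.5],
], turn=[0, 0, 0, 0, 0], hand=[1, 1, 1, 1, 1])

```text
clock: 8.0
eef_pos: [0.6133, 0.2042, 0.178]
tool_rot: [0.842, 0.539, 0.001, 0.001]
ft_force: [2.7, -0.9, -3.3]
grip_width: 0.0494
```

```bash
python3 go.py .6135 .2048 .165 -25
```

```text
shift cm [ 0.06 -0.01  1.3 ] turn 0.004 jaw now -24.77 eef [0.6133 0.2042 0.178 ] clock 8.0 F [ 2.7 -0.9 -3.3] w 0.0494 tilt [0.0002 0.0018] q [ 0.32  0.57  0.32  1.32 -0.    2.33]
```

Call:
arm_command([
  [0, 0, 0.3],
  [0, 0, 0.6],
  [0, 0, 0.9],
  [0, 0, 1.2],
  [0, 0, 1.3],
], turn=[0, 0, 0, 0, 0], hand=[1, 1, 1, 1, 1])

```text
clock: 8.42
eef_pos: [0.6133, 0.2043, 0.1652]
tool_rot: [0.842, 0.539, 0.001, 0.001]
ft_force: [4.5, -1.6, -3.2]
grip_width: 0.0491
```

```bash
python3 go.py .6135 .2048 .165 -25
```

```text
shift cm [ 0.05 -0.    0.02] turn 0.004 jaw now -24.77 eef [0.6133 0.2043 0.1652] clock 8.42 F [ 4.5 -1.6 -3.2] w 0.0491 tilt [0.0002 0.0016] q [ 0.32  0.57  0.3   1.29 -0.    2.33]
```

Call:
arm_command([
  [0, 0.1, 0],
  [0, 0.1, 0.15],
  [0, 0.1, 0.3],
  [0, 0.1, 0.3],
  [0, 0.1, 0.3],
], turn=[0, 0, 0, 0, 0], hand=[1, 1, 1, 1, 1])

```text
clock: 8.83
eef_pos: [0.6134, 0.2045, 0.1645]
tool_rot: [0.842, 0.539, 0.001, 0.0]
ft_force: [-0.9, -0.3, 4.9]
grip_width: 0.0487
```

Call:
arm_command([
  [0, 0, 0.1],
  [0, 0, 0.2],
  [0, 0, 0.2],
], turn=[0, 0, 0], hand=[1, 1, 1])

```text
clock: 9.08
eef_pos: [0.6134, 0.2046, 0.1644]
tool_rot: [0.842, 0.539, 0.002, 0.0]
ft_force: [-2.3, -1.5, 11.4]
grip_width: 0.0489
```

```bash
python3 bot.py b3.png >/dev/null; python3 fit.py;python3 go.py .6135 .2048 .165 -25
```

```text
side 608 underside [0.6145 0.2048 0.0698] yaw,tilt deg [-23.5  -0.2   0.8] rms mm 1.02 zaxis [-0.003 -0.014  1.   ]
top 180 underside [0.6143 0.2032 0.0704] yaw,tilt deg [-24.9  -2.7  -2.5] rms mm 1.49 zaxis [-0.047  0.044  0.998]
shift cm [ 0.02 -0.   -0.06] turn 0.005 jaw now -24.73 eef [0.6134 0.2046 0.1644] clock 9.18 F [-2.2 -1.7 11.5] w 0.049 tilt [0.0027 0.0022] q [0.32 0.57 0.29 1.29 0.   2.32]
```

Call:
arm_command([
  [0, 0, -0.3],
  [0, 0, -0.4],
  [0, 0, -0.4],
  [0, 0, -0.4],
  [0, 0, -0.4],
], turn=[0, 0, 0, 0, 0], hand=[1, 0.6, 0.3, 0, 0])

```text
clock: 9.6
eef_pos: [0.6128, 0.2045, 0.164]
tool_rot: [0.842, 0.539, -0.001, -0.001]
ft_force: [-0.4, 0.3, -0.0]
grip_width: 0.0812
```

Call:
arm_command([
  [0, 0, 0],
  [0, 0, -1.5],
  [0, 0, -3],
  [0, 0, -5],
  [0, 0, -7],
], turn=[0, 0, 0, 0, 0], hand=[0, 0, 0, 0, 0])

```text
clock: 10.02
eef_pos: [0.6128, 0.2042, 0.2343]
tool_rot: [0.842, 0.539, -0.001, -0.0]
ft_force: [0.1, 0.2, 0.3]
grip_width: 0.0851
```

```bash
python3 bot.py b4.png ; python3 fit.py;python3 go.py .614 .2045 .203 -25
```

```text
side cap 600 mid [0.6293 0.2197 0.3572] top z 0.21502970367683072 n mean [0.61   0.2123 0.2095]
side green 958 z [0.0823 0.3683] ((0.6111395955085754, 0.2169506698846817), (0.13642293214797974, 0.062401436269283295), 0.01999332569539547)
top cap 235 mid [0.6225 0.2011 0.3647] top z 0.5266569189124527 n mean [0.6117 0.1971 0.2485]
top green 288 z [0.089  0.3176] ((0.6053031086921692, 0.18986591696739197), (0.05369158461689949, 0.07868581265211105), 35.92790222167969)
side 677 underside [0.614  0.2045 0.0698] yaw,tilt deg [-24.6  -0.8   0.1] rms mm 1.05 zaxis [-0.014 -0.001  1.   ]
top 176 underside [0.6169 0.2026 0.0705] yaw,tilt deg [-25.4   1.5  -0. ] rms mm 1.57 zaxis [0.026 0.    1.   ]
shift cm [-0.11 -0.1   3.54] turn 0.005 jaw now -24.74 eef [0.6151 0.205  0.2385] clock 10.12 F [0.8 0.2 0.3] w 0.0855 tilt [0.0052 0.0049] q [0.32 0.54 0.44 1.46 0.   2.32]
```

View pics/b4.png

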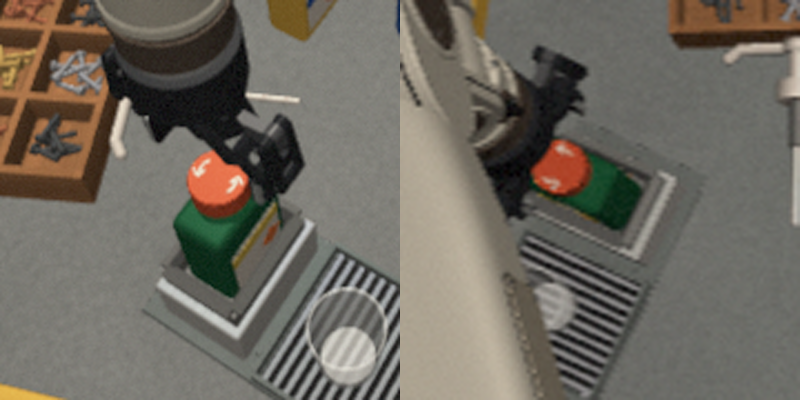

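Call:
arm_command([
  [0, 0, 0],
  [0, 0, 0],
], turn=[0, 0], hand=[0, 0])

```text
clock: 10.28
eef_pos: [0.6129, 0.2041, 0.2332]
tool_rot: [0.842, 0.539, -0.001, -0.0]
ft_force: [-0.6, -0.4, -0.5]
grip_width: 0.0855
```

```bash
python3 go.py .6145 .204 .203 -25
```

```text
shift cm [0.06 0.15 3.02] turn 0.004 jaw now -24.75 eef [0.6129 0.2041 0.2332] clock 10.28 F [-0.6 -0.4 -0.5] w 0.0855 tilt [-0.001  -0.0014] q [0.32 0.55 0.43 1.46 0.   2.32]
```

Call:
arm_command([
  [0.05, 0.1, 1],
  [0.05, 0.1, 2],
  [0.05, 0.1, 2.8],
  [0.05, 0.1, 3],
  [0.05, 0.1, 3],
], turn=[0, 0, 0, 0, 0], hand=[0, 0, 0, 0, 0])

```text
clock: 10.7
eef_pos: [0.6135, 0.2038, 0.2019]
tool_rot: [0.842, 0.539, -0.002, -0.001]
ft_force: [0.2, 0.2, 0.6]
grip_width: 0.0852
```

Call:
arm_command([
  [0, 0, 0],
  [0, 0, 0],
  [0, 0, 0],
  [0, 0, 0],
  [0, 0, 0],
], turn=[0, 0, 0, 0, 0], hand=[0.2, 0.4, 0.7, 1, 1])

```text
clock: 11.12
eef_pos: [0.6147, 0.2045, 0.2054]
tool_rot: [0.842, 0.539, 0.001, -0.0]
ft_force: [-2.2, -0.8, 2.7]
grip_width: 0.0445
```

Call:
arm_command([
  [0, 0, 0],
  [0, 0, 0],
], turn=[0, 0], hand=[1, 1])

```text
clock: 11.28
eef_pos: [0.6147, 0.2044, 0.2052]
tool_rot: [0.842, 0.539, 0.001, 0.0]
ft_force: [-2.0, 0.6, 3.9]
grip_width: 0.0446
```

```bash
python3 go.py .6145 .204 .203 -25
```

```text
shift cm [-0.05 -0.    0.22] turn 0.005 jaw now -24.74 eef [0.6147 0.2044 0.2052] clock 11.28 F [-2.   0.6  3.9] w 0.0446 tilt [0.0011 0.0008] q [0.32 0.56 0.37 1.39 0.   2.32]
```

Call:
arm_command([
  [0, 0, 0.2],
  [0, 0, 0.4],
  [0, 0, 0.6],
  [0, 0, 0.75],
  [0, 0, 0.75],
], turn=[0, 0, 0, 0, 0], hand=[1, 1, 1, 1, 1])

```text
clock: 11.7
eef_pos: [0.6148, 0.2045, 0.1986]
tool_rot: [0.842, 0.539, 0.001, 0.0]
ft_force: [-3.4, 0.9, 10.5]
grip_width: 0.0442
```

```bash
python3 go.py .6145 .204 .199 -25
```

```text
shift cm [-0.06 -0.01 -0.04] turn 0.004 jaw now -24.75 eef [0.6148 0.2045 0.1986] clock 11.7 F [-3.4  0.9 10.5] w 0.0442 tilt [0.0019 0.0015] q [0.32 0.56 0.36 1.37 0.   2.32]
```

Call:
arm_command([
  [0, 0, 0],
  [0, 0, 0],
  [0, 0, 0],
  [0, 0, 0],
  [0, 0, 0],
], turn=[-0.08, -0.16, -0.24, -0.32, -0.4], hand=[1, 1, 1, 1, 1])

```text
clock: 12.12
eef_pos: [0.6154, 0.2048, 0.1992]
tool_rot: [0.717, 0.697, 0.002, 0.001]
ft_force: [-2.7, 0.2, 10.1]
grip_width: 0.0447
```

```bash
python3 - <<'E'
from h import *
print(get_obs()['ft_torque'].round(2))
E
python3 go.py .6145 .204 .199 40; python3 bot.py x.png >/dev/null; python3 fit.py
```

```text
[ 0.19  0.47 -0.04]
shift cm [-0.09 -0.09  0.02] turn -0.726 jaw now -1.6 eef [0.6154 0.2048 0.1992] clock 12.12 F [-2.7  0.2 10.1] w 0.0447 tilt [0.0021 0.0038] q [0.32 0.56 0.36 1.37 0.   1.92]
side 687 underside [0.6143 0.2042 0.0696] yaw,tilt deg [-25.   -0.7  -0. ] rms mm 0.99 zaxis [-0.012  0.     1.   ]
top 171 underside [0.6187 0.2024 0.0704] yaw,tilt deg [-24.7   0.4  -0.1] rms mm 1.65 zaxis [0.007 0.002 1.   ]
```

Call:
arm_command([
  [0, 0, 0],
  [0, 0, 0],
  [0, 0, 0],
  [0, 0, 0],
  [0, 0, 0],
], turn=[-0.08, -0.16, -0.24, -0.32, -0.4], hand=[1, 1, 1, 1, 1])

```text
clock: 12.63
eef_pos: [0.6154, 0.2049, 0.1992]
tool_rot: [0.564, 0.826, 0.002, 0.001]
ft_force: [-2.8, 0.2, 10.3]
grip_width: 0.0444
```

Call:
arm_command([
  [0, 0, 0],
  [0, 0, 0],
  [0, 0, 0],
  [0, 0, 0],
  [0, 0, 0],
], turn=[-0.08, -0.16, -0.24, -0.28, -0.28], hand=[1, 1, 1, 1, 1])

```text
clock: 13.05
eef_pos: [0.6154, 0.205, 0.1992]
tool_rot: [0.444, 0.896, 0.002, 0.001]
ft_force: [-1.4, 0.4, 9.9]
grip_width: 0.0445
```

```bash
python3 - <<'E'
from h import *
print(get_obs()['ft_torque'].round(2))
E
python3 go.py .6145 .204 .199 37; python3 bot.py b5.png >/dev/null; python3 fit.py
```

```text
[0.32 0.49 0.05]
shift cm [-0.03 -0.13  0.02] turn 0.004 jaw now 37.23 eef [0.6154 0.205  0.1992] clock 13.05 F [-1.4  0.4  9.9] w 0.0445 tilt [-0.0004  0.0045] q [0.32 0.56 0.36 1.37 0.   1.24]
side 744 underside [0.6139 0.2046 0.0696] yaw,tilt deg [-24.7  -0.4   0.4] rms mm 1.02 zaxis [-0.007 -0.007  1.   ]
top 141 underside [0.6116 0.205  0.0707] yaw,tilt deg [-25.7  -1.   -1.3] rms mm 1.43 zaxis [-0.017  0.024  1.   ]
```

View pics/b5.png

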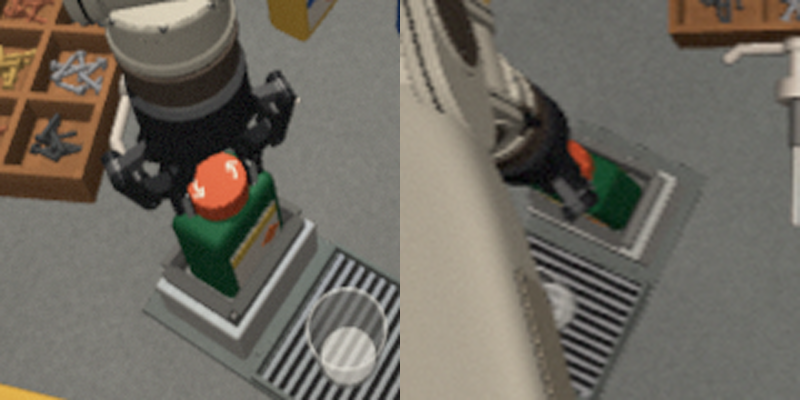

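Call:
arm_command([
  [0, 0, -0.3],
  [0, 0, -0.7],
  [0, 0, -1.1],
  [0, 0, -1.5],
  [0, 0, -1.8],
], turn=[0, 0, 0, 0, 0], hand=[1, 1, 1, 1, 1])

```text
clock: 13.57
eef_pos: [0.6144, 0.204, 0.2142]
tool_rot: [0.445, 0.895, -0.001, -0.0]
ft_force: [-1.6, 1.4, -0.8]
grip_width: 0.0446
```

```bash
python3 go.py .6145 .2045 .2657 37; python3 bot.py x.png >/dev/null; python3 fit.py
```

```text
shift cm [ 0.03  0.04 -5.15] turn 0.002 jaw now 37.12 eef [0.6144 0.204  0.2142] clock 13.57 F [-1.6  1.4 -0.8] w 0.0446 tilt [ 0.0002 -0.0014] q [ 0.32  0.56  0.4   1.41 -0.    1.24]
side 895 underside [0.6127 0.2048 0.0702] yaw,tilt deg [-24.9  -0.1   0.2] rms mm 1.39 zaxis [-0.001 -0.004  1.   ]
top 154 underside [0.6181 0.2021 0.0699] yaw,tilt deg [-25.1   0.5  -0.5] rms mm 6.68 zaxis [0.009 0.008 1.   ]
```

Free: there is no pull on the cap and the bottle is still seated. Lifting on.

Call:
arm_command([
  [0, 0, -1],
  [0, 0, -2.3],
  [0, 0, -3.6],
  [0, 0, -4.7],
  [0, 0, -5.1],
], turn=[0, 0, 0, 0, 0], hand=[1, 1, 1, 1, 1])

```text
clock: 14.08
eef_pos: [0.6154, 0.2041, 0.2682]
tool_rot: [0.445, 0.895, 0.001, 0.001]
ft_force: [0.6, 0.1, 0.1]
grip_width: 0.0445
```

Call:
arm_command([
  [0, 0, 0],
  [0, 0, 0],
  [0, 0, 0],
  [0, 0, 0],
  [0, 0, 0],
], turn=[0, 0, 0, 0, 0], hand=[1, 1, 1, 1, 1])

```text
clock: 14.5
eef_pos: [0.6142, 0.204, 0.2649]
tool_rot: [0.445, 0.895, -0.001, -0.001]
ft_force: [-0.1, -0.2, -0.2]
grip_width: 0.0444
```

```bash
python3 go.py .6145 .2045 .2657 37; python3 bot.py b6.png; python3 fit.py;python3 - <<'E'
from h import *
np.set_printoptions(precision=4,suppress=True)
p,d=np.load('side1.npz')['p'],np.load('side1.npz')['d'];P=cloud('side',d)
hsv=cv2.cvtColor(p,cv2.COLOR_RGB2HSV)
m=(np.hypot(P[...,0]-.6145,P[...,1]-.2045)<.04)&(hsv[...,0]<14)&(hsv[...,1]>130)&(P[...,2]>.2)&(P[...,2]<.3)
q=P[m];print('cap',len(q),np.percentile(q[:,2],[1,50,95]),q.min(0),q.max(0))
t=q[q[:,2]>np.percentile(q[:,2],90)-.004];print('top face',t.mean(0))
E
```

```text
shift cm [ 0.02  0.05 -0.08] turn 0.002 jaw now 37.13 eef [0.6142 0.204  0.2649] clock 14.5 F [-0.1 -0.2 -0.2] w 0.0444 tilt [ 0.0005 -0.0016] q [ 0.32  0.55  0.51  1.54 -0.    1.24]
side cap 754 mid [0.6148 0.1984 0.383 ] top z 0.2786764342108356 n mean [0.6094 0.209  0.2685]
side green 1528 z [0.0842 0.388 ] ((0.5998612642288208, 0.21389245986938477), (0.10388534516096115, 0.06623002141714096), 46.50751495361328)
top cap 90 mid [0.6269 0.1834 0.3812] top z 0.6406615500504027 n mean [0.6239 0.1816 0.3507]
top green 355 z [0.0902 0.4182] ((0.6036078929901123, 0.1913888305425644), (0.09620156139135361, 0.056648753583431244), 63.37623977661133)
side 1192 underside [0.5753 0.2211 0.0865] yaw,tilt deg [-27.5  25.7  12.9] rms mm 4.59 zaxis [ 0.434 -0.201  0.878]
top 230 underside [0.6163 0.2042 0.0715] yaw,tilt deg [-24.3  -1.3  -0.4] rms mm 2.98 zaxis [-0.023  0.007  1.   ]
cap 680 [0.2536 0.2726 0.2747] [0.5903 0.1818 0.2512] [0.6331 0.2274 0.2986]
top face [0.6115 0.2057 0.2732]
```

View pics/b6.png

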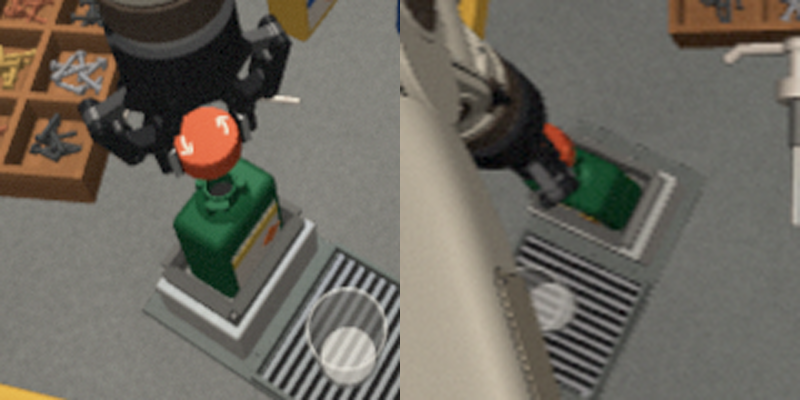

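```bash
python3 -c "
from workcell import *
print(job_done())"
```

```text
the job is handed in; nothing more can be done
None
```

The green bottle stands in the pocket with its cap off, and the arm holds the cap level about 5 cm above the mouth. I handed the job in at about 14.6 s.

**What I did**
- I gripped the bottle across its 50 mm side and lowered it into the pocket. The force pressing on the pocket floor was about 11 N.
- I pressed the cap down about 6 to 6.5 mm at roughly 10 N and twisted it 62° anticlockwise while it stayed pressed. It then lifted off with no pull on it.

**Last checks**
- **Cap:** its top measured 0.273 m, so its lower edge is about 0.251 m, against the mouth rim at 0.2015 m. The cap is within about 3 mm of the bottle axis, with about 0.1° of tool tilt and almost no force on the arm.
- **Bottle:** the underside measured 0.070 m in both cameras at the start of the cap lift, with its yaw unchanged. The picture taken after the full lift shows it still seated.
- **Disagreements:** the last side-camera fit of the bottle was poor and reported a false tilt, probably because the now bare neck was counted with the body. The top-camera fit, though also loose, and the picture show it upright at 0.0715 m.
- **Not measured:** I did not re-measure the other items. No unexpected contact force showed at any check.

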